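# Tighten the filter caps in the vise and tray the filters

### The job

The air filters in the vise have only had their caps started by hand: while the vise holds them, screw every cap down until it turns up snug on its red O-ring, without overtightening. When all are snug swing the vise's lever fully open, lift the filters out and stand each one upright in a bay of the grey tray, then swing the lever back to leave the empty vise closed.

Things in the scene. Friction and masses are not known exactly. Their poses are not given: they have to be found in the camera images.
- vise: blue bench vise with a cam lever, bolted down, 286 mm long (y) and about 180 mm deep (x). Origin on the table under the middle of the gap between its jaws; x points from the sliding jaw (robot side) to the fixed jaw, y along the jaws, z up. The jaw tops are 44 mm above the table. The filters stand between the jaws on a ledge 14 mm above the table, at about x = 0 and y = -112, -37, +37 and +112 mm (one of the four places may be empty)
- vise_lever (a joint): the lever of the vise, rad, turning about an upright axis at x = -80 mm, y = 0 of the vise. 0: the arm points along the vise's +y and the jaws are clamped; it opens by swinging anticlockwise seen from above, towards the robot's side, to 1.57 (arm along -x), where the sliding jaw has moved 14 mm back. The jaw follows the lever evenly all the way. Takes about 4 N at the ball and stays where it is left; stop at 1.62
- lever_knob (a point): centre of the red ball, 26 mm across, on the end of that lever, 90 mm from the lever's axis and 79 mm above the table
- tray: loose grey tray, 74 mm (x) by 289 mm (y) and 36 mm high, 0.9 kg, with three cross walls that make four bays in a row along y. Walls 5 mm, floor 5 mm. Origin at the centre of its underside, z up
- bay_1 (a point): centre of the floor of the tray's bay 1, at y = -106 mm of the tray; a bay measures 64 mm (x) by 66 mm (y) inside
- bay_2 (a point): centre of the floor of the tray's bay 2, at y = -36 mm of the tray; a bay measures 64 mm (x) by 66 mm (y) inside
- bay_3 (a point): centre of the floor of the tray's bay 3, at y = 36 mm of the tray; a bay measures 64 mm (x) by 66 mm (y) inside
- bay_4 (a point): centre of the floor of the tray's bay 4, at y = 106 mm of the tray; a bay measures 64 mm (x) by 66 mm (y) inside
- filter_1: compressed-air filter canister, about 0.37 kg with its cap: square foot 46 x 46 mm and 24 mm high, above it a round body 40 mm across up to 60 mm, then the black screw cap. Origin at the centre of the underside, z up, x and y square to the foot's sides. At the start its sides are square to the vise's jaws. Three or four of the filters are there
- cap_1 (a joint): thread of the screw cap of filter_1, rad, growing as the cap is screwed down (clockwise seen from above), 6 mm down per turn. It starts between 0.7 and 1.7 and turns with a steady 0.2 N m up to 3.0, where the cap meets the red O-ring
- squeeze_1 (a joint): how far the same cap has been turned on, clockwise, after meeting its O-ring, rad; 0 until then. The torque jumps to 0.4 N m at the O-ring and rises by 1 N m per rad. Snug is 0.1 to 0.5 (0.5 to 0.9 N m), best about 0.25; beyond 0.6 (1 N m) the O-ring is crushed. The cap stays put when let go up to 0.4, and springs back to about that from beyond
- cap_1_top (a point): centre of the top of the cap of filter_1; the cap is 42 mm across, fluted, 28 mm high, with a white pointer on top. When snug its top is 90 mm above the underside of the filter
- filter_2: compressed-air filter canister, about 0.37 kg with its cap: square foot 46 x 46 mm and 24 mm high, above it a round body 40 mm across up to 60 mm, then the black screw cap. Origin at the centre of the underside, z up, x and y square to the foot's sides. At the start its sides are square to the vise's jaws. Three or four of the filters are there
- cap_2 (a joint): thread of the screw cap of filter_2, rad, growing as the cap is screwed down (clockwise seen from above), 6 mm down per turn. It starts between 0.7 and 1.7 and turns with a steady 0.2 N m up to 3.0, where the cap meets the red O-ring
- squeeze_2 (a joint): how far the same cap has been turned on, clockwise, after meeting its O-ring, rad; 0 until then. The torque jumps to 0.4 N m at the O-ring and rises by 1 N m per rad. Snug is 0.1 to 0.5 (0.5 to 0.9 N m), best about 0.25; beyond 0.6 (1 N m) the O-ring is crushed. The cap stays put when let go up to 0.4, and springs back to about that from beyond
- cap_2_top (a point): centre of the top of the cap of filter_2; the cap is 42 mm across, fluted, 28 mm high, with a white pointer on top. When snug its top is 90 mm above the underside of the filter
- filter_3: compressed-air filter canister, about 0.37 kg with its cap: square foot 46 x 46 mm and 24 mm high, above it a round body 40 mm across up to 60 mm, then the black screw cap. Origin at the centre of the underside, z up, x and y square to the foot's sides. At the start its sides are square to the vise's jaws. Three or four of the filters are there
- cap_3 (a joint): thread of the screw cap of filter_3, rad, growing as the cap is screwed down (clockwise seen from above), 6 mm down per turn. It starts between 0.7 and 1.7 and turns with a steady 0.2 N m up to 3.0, where the cap meets the red O-ring
- squeeze_3 (a joint): how far the same cap has been turned on, clockwise, after meeting its O-ring, rad; 0 until then. The torque jumps to 0.4 N m at the O-ring and rises by 1 N m per rad. Snug is 0.1 to 0.5 (0.5 to 0.9 N m), best about 0.25; beyond 0.6 (1 N m) the O-ring is crushed. The cap stays put when let go up to 0.4, and springs back to about that from beyond
- cap_3_top (a point): centre of the top of the cap of filter_3; the cap is 42 mm across, fluted, 28 mm high, with a white pointer on top. When snug its top is 90 mm above the underside of the filter
- filter_4: compressed-air filter canister, about 0.37 kg with its cap: square foot 46 x 46 mm and 24 mm high, above it a round body 40 mm across up to 60 mm, then the black screw cap. Origin at the centre of the underside, z up, x and y square to the foot's sides. At the start its sides are square to the vise's jaws. Three or four of the filters are there
- cap_4 (a joint): thread of the screw cap of filter_4, rad, growing as the cap is screwed down (clockwise seen from above), 6 mm down per turn. It starts between 0.7 and 1.7 and turns with a steady 0.2 N m up to 3.0, where the cap meets the red O-ring
- squeeze_4 (a joint): how far the same cap has been turned on, clockwise, after meeting its O-ring, rad; 0 until then. The torque jumps to 0.4 N m at the O-ring and rises by 1 N m per rad. Snug is 0.1 to 0.5 (0.5 to 0.9 N m), best about 0.25; beyond 0.6 (1 N m) the O-ring is crushed. The cap stays put when let go up to 0.4, and springs back to about that from beyond
- cap_4_top (a point): centre of the top of the cap of filter_4; the cap is 42 mm across, fluted, 28 mm high, with a white pointer on top. When snug its top is 90 mm above the underside of the filter
Things that resemble listed ones, but are neither listed nor needed, are in the scene too. What is shaped like the filter_4 but purple or yellow is not meant.

How it is judged:
On the way, in this order (a step that is already met when the one before it is completed fails the run):
1. every cap is snug while the vise still clamps the filters (value of joint vise_lever below 0.3 rad and value of joint each of cap_1, cap_2, cap_3, cap_4 above 2.9 rad and value of joint each of squeeze_1, squeeze_2, squeeze_3, squeeze_4 above 0.1 rad and z of each of filter_1, filter_2, filter_3, filter_4 in the frame of vise below 0.02 m and angle between each of filter_1, filter_2, filter_3, filter_4's own z axis and vertical below 0.1 rad), for 0.2 s.
2. the vise has been swung open, all filters still standing in it (value of joint vise_lever above 1.3 rad and z of each of filter_1, filter_2, filter_3, filter_4 in the frame of vise below 0.025 m), for 0.2 s.
3. every filter stands upright in the tray while the vise is open (value of joint vise_lever above 1 rad and x of filter_1 in the frame of tray between -0.03 and 0.03 m and y of filter_1 in the frame of tray between -0.14 and 0.14 m and z of each of filter_1, filter_2, filter_3, filter_4 in the frame of tray below 0.01 m and angle between each of filter_1, filter_2, filter_3, filter_4's own z axis and vertical below 0.1 rad and linear speed of each of filter_1, filter_2, filter_3, filter_4 below 0.02 m/s and x of filter_2 in the frame of tray between -0.03 and 0.03 m and y of filter_2 in the frame of tray between -0.14 and 0.14 m and x of filter_3 in the frame of tray between -0.03 and 0.03 m and y of filter_3 in the frame of tray between -0.14 and 0.14 m and x of filter_4 in the frame of tray between -0.03 and 0.03 m and y of filter_4 in the frame of tray between -0.14 and 0.14 m), for 0.2 s.
At the end, for the whole second after the job is handed in: Every filter stands upright (within 0.1 rad) and at rest on the floor of the tray, its cap still snug (thread above 2.9 rad, and turned more than 0.1 rad on after meeting the O-ring), and the vise's lever is back below 0.2 rad (value of joint vise_lever below 0.2 rad and value of joint each of cap_1, cap_2, cap_3, cap_4 above 2.9 rad and value of joint each of squeeze_1, squeeze_2, squeeze_3, squeeze_4 above 0.1 rad and x of filter_1 in the frame of tray between -0.03 and 0.03 m and y of filter_1 in the frame of tray between -0.14 and 0.14 m and z of each of filter_1, filter_2, filter_3, filter_4 in the frame of tray below 0.01 m and angle between each of filter_1, filter_2, filter_3, filter_4's own z axis and vertical below 0.1 rad and linear speed of each of filter_1, filter_2, filter_3, filter_4 below 0.02 m/s and x of filter_2 in the frame of tray between -0.03 and 0.03 m and y of filter_2 in the frame of tray between -0.14 and 0.14 m and x of filter_3 in the frame of tray between -0.03 and 0.03 m and y of filter_3 in the frame of tray between -0.14 and 0.14 m and x of filter_4 in the frame of tray between -0.03 and 0.03 m and y of filter_4 in the frame of tray between -0.14 and 0.14 m); the robot touches nothing.
It fails at once if a cap is overtightened (turned more than 0.6 rad on after meeting its O-ring) (value of joint any of squeeze_1, squeeze_2, squeeze_3, squeeze_4 above 0.6 rad).
It fails at once if a filter is tipped over (angle between any of filter_1, filter_2, filter_3, filter_4's own z axis and vertical above 0.7 rad).
Of filter_1, filter_2, filter_3, filter_4 only 3 to 4 are there at a start; the rules pass over those that are not, and their reading is None.
At some moment in a run one of tray may be knocked a few centimetres aside while the robot is not near it.
It also fails if it takes over 210 s, if anything falls off the work surface, if the arm or the gripper's body presses on something with over 40 N, if the wrist force passes 120 N, or if a joint passes its speed limit or range.

### The arm

A 6-joint arm with a two-finger parallel gripper is mounted at the origin on the work surface; the furniture and walls round the work are solid. World frame = base frame: x ahead of the robot, y to its left, z up, the work surface at z = 0. Lengths are in m, angles in rad, forces in N, time in s.
With the tool pointing down it reaches from about 0.3 to 0.825 m from the base axis. Payload 5.4 kg.
Tool frame: the origin (TCP) lies at the very end of the fingers, on their centre line; the grasp point (between the pads) lies 19 mm behind it; z points along the fingers, y is the line along which they close (so a half turn about z gives the same grasp; the last joint's range is limited). The gripper opens to 92 mm and grips with 3 to 60 N. Pads are 20 mm wide; open, the fingers measure 128 mm over their backs; the gripper's body (75 mm by 189 mm) begins 69 mm behind the grasp point.
Start: joints at [-1.431, 0.158, 1.597, -0, 1.386, -0.21], TCP at [0.197, -0.54, 0.215] pointing down, gripper open.
Joint ranges: [-2.91, 2.91], [-0.94, 2.29], [0.18, 2.7], [-1.29, 4.43], [0.17, 2.64], [-3, 3]. Speed limits (rad/s): [2.57, 2.57, 3.14, 3.14, 3.14, 3.14].

### API

Orientations are given as a rotation vector (axis times angle).
In Python, from workcell import bot gives the robot as it stands. Calls block until the motion is done:
- bot.goto(position, orientation): joint-space move of the TCP to a pose.
- bot.line_to(position, rot=None, max_speed=0.15): straight line of the TCP; rot=None keeps the orientation; max_speed is the mean speed in m/s.
- bot.set_joints(angles): joint-space move.
- bot.set_gripper(opening, newtons=None): opening from 0.0 (shut) to 1.0 (fully open); newtons is the grip in N (None keeps the last); returns when the fingers have stopped.
- bot.hold(seconds).
- bot.inverse_kinematics(position, orientation): joint angles nearest the present ones, or None.
- bot.read_camera(name): name is "scene" or "top" or "wrist"; returns a dict with "pixels" (400x640x3 uint8, blue, green, red), "fx", "fy", "cx", "cy" (pixels), "R" (3x3) and "t" (3): a world point X has camera coordinates R X + t. Camera axes: x right, y down, z forward; pixel columns grow to the right and rows downward; lengths in m; the calibration is good to about 2 mm. A picture is of the moment at which its call begins. There is no depth.
A pose or a line that the arm cannot do raises bot.MotionError and nothing moves.
- bot.job_done(): hands the job in; it is judged then, once.
Readings, each from a call of its own:
- bot.current_clock(): time.
- bot.current_joints(): joint angles.
- bot.current_joint_vel(): joint speeds.
- bot.current_effort(): joint torques, N m.
- bot.current_ee_pos(): TCP position.
- bot.current_tool_rot(): TCP orientation.
- bot.current_contact_force(): force on the tool from outside, world axes, zero at the start.
- bot.current_ft_torque(): the same for the moment, N m.
- bot.current_opening(): opening from 0.0 (shut) to 1.0 (fully open).
- bot.current_grip_force(): force on a finger pad.
Only numpy, scipy, OpenCV 4.12 (cv2) and the standard library are available. Lean on these libraries where they do the work, as an engineer would, in place of code of your own. Each camera call takes 0.05 s, during which the arm holds its last target. There are 200 camera calls.

## Working session

There is one attempt and no reset: what is moved stays moved. The work goes in short steps, each a Python script; the robot and the scene stay as the last script left them, time stands still between calls to the robot, and variables do not carry over. Pictures are saved under pics/ and viewed, at most 14 in all, crops included, and the job is handed in when it is done.

```bash
mkdir -p pics; ls; python3 - <<'E'
from workcell import bot
import cv2,numpy as np
for n in("scene","top"):
    c=bot.read_camera(n);cv2.imwrite(f"pics/{n}0.png",c["pixels"]);print(n,c["fx"],c["cx"],c["cy"],np.round(c["R"],3).tolist(),np.round(c["t"],3))
    np.savez(f"{n}0.npz",**c)
print(bot.current_clock(),bot.current_tool_rot())
E
```

```text
pics
scene 482.0869894118016 316.8685463732368 194.02079378915428 [[-0.737, -0.676, -0.007], [-0.416, 0.461, -0.784], [0.533, -0.574, -0.621]] [0.446 0.338 0.86 ]
top 396.8235560453708 319.2940690725295 192.692717232334 [[-0.027, -1.0, 0.006], [-0.995, 0.026, -0.098], [0.098, -0.009, -0.995]] [1.000e-03 6.020e-01 1.194e+00]
0.1 [-3.09205435e+00 -5.46380643e-01 -7.59249794e-05]
```

View pics/scene0.png

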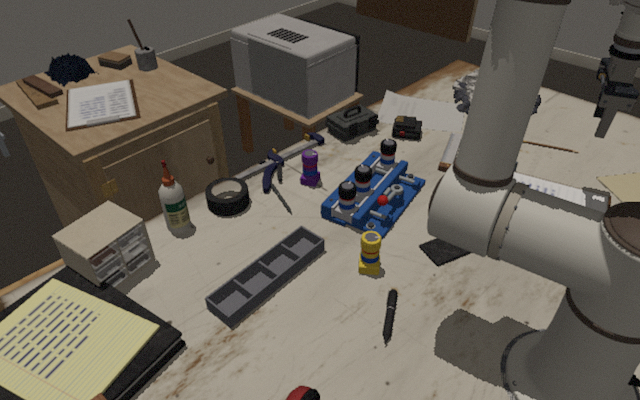

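View pics/top0.png

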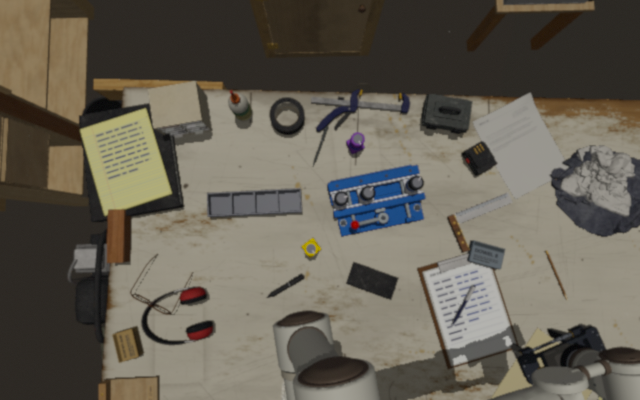

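Three grey/blue filters with black caps stand in the vise, at top pixels (341,198), (367,192) and (416,183). The purple one at (356,142) and the yellow one at (311,248) are decoys. The red ball is at (354,226) and the tray at (255,203). The y=-37 place looks empty.

```bash
cat > h.py <<'E'
from workcell import bot
import cv2,numpy as np
from scipy.spatial.transform import Rotation as Rn
def ray(c,uv,z):
    d=np.array([(uv[0]-c["cx"])/c["fx"],(uv[1]-c["cy"])/c["fy"],1.])
    R=np.array(c["R"]);o=-R.T@np.array(c["t"]);d=R.T@d
    return o+d*(z-o[2])/d[2]
def proj(c,X):
    p=np.array(c["R"])@np.array(X)+np.array(c["t"]);return np.array([c["fx"]*p[0]/p[2]+c["cx"],c["fy"]*p[1]/p[2]+c["cy"]])
def rot(a): # tool down, tool y axis (closing) at world angle a+90deg ; tool x at angle a
    return (Rn.from_euler('z',a)*Rn.from_euler('x',np.pi)).as_rotvec()
E
python3 - <<'E'
from h import *
c=dict(np.load("top0.npz"));im=c["pixels"]
hsv=cv2.cvtColor(im,cv2.COLOR_BGR2HSV)
m=cv2.inRange(hsv,(100,150,60),(120,255,255));m[:,:300]=0;m[:150]=0;m[260:]=0;m[:,440:]=0
b=cv2.minAreaRect(cv2.findNonZero(m));print("vise",b,[ray(c,p,.04).round(3).tolist() for p in cv2.boxPoints(b)])
r=cv2.inRange(hsv,(0,150,80),(8,255,255));r[:200]=0;r[245:]=0;r[:,:330]=0;r[:,380:]=0
p=cv2.findNonZero(r).mean((0,1));print("ball",p,ray(c,p,.079))
for p in [(341,198),(367,192),(416,183)]: print(p,ray(c,p,.108).round(3))
for p in [(208,193),(301,190),(301,213),(209,217)]: print("tray",ray(c,p,.036).round(3))
cv2.imwrite("pics/crop1.png",np.hstack([cv2.resize(im[155:245,320:435],None,fx=5,fy=5)]))
E
```

```text
vise ((377.34228515625, 199.9810791015625), (54.606571197509766, 91.8565902709961), 78.40782928466797) [[0.631, -0.039, 0.04], [0.681, -0.318, 0.04], [0.516, -0.343, 0.04], [0.467, -0.067, 0.04]]
ball [354.71875 224.28125] [ 0.50062678 -0.1158389   0.079     ]
(341, 198) [ 0.577 -0.076  0.108]
(367, 192) [ 0.592 -0.152  0.108]
(416, 183) [ 0.615 -0.295  0.108]
tray [0.609 0.326 0.036]
tray [0.611 0.041 0.036]
tray [0.54  0.043 0.036]
tray [0.535 0.323 0.036]
```

View pics/crop1.png

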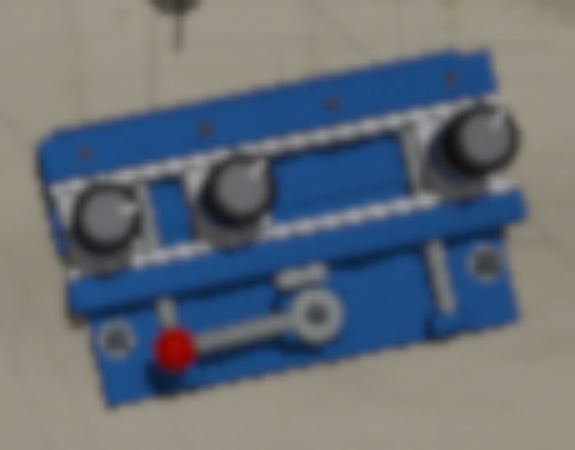

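```bash
python3 - <<'E'
from h import *
C=[(.577,-.076),(.592,-.152),(.615,-.295)]
for x,y in C:
    for a in np.arange(-3,3.2,.5):
        q=bot.inverse_kinematics([x,y,.075],rot(a)); print(round(a,1),None if q is None else np.round(q,2)[[0,5]],end=' ')
    print()
a=.172
bot.goto([.55,-.18,.30],rot(a)); print(bot.current_clock(),np.round(bot.current_joints(),2))
c=bot.read_camera("wrist");np.savez("w1.npz",**c);cv2.imwrite("pics/w1.png",c["pixels"])
print(-np.array(c["R"]).T@c["t"])
E
```

```text
-3.0 [-0.34 -2.05] -2.5 [-0.34 -2.55] -2.0 None -1.5 [-0.34  2.73] -1.0 [-0.34  2.23] -0.5 [-0.34  1.73] 0.0 [-0.34  1.23] 0.5 [-0.34  0.73] 1.0 [-0.34  0.23] 1.5 [-0.34 -0.27] 2.0 [-0.34 -0.77] 2.5 [-0.34 -1.27] 3.0 [-0.34 -1.77] 
-3.0 [-0.45 -2.16] -2.5 [-0.45 -2.66] -2.0 None -1.5 [-0.45  2.62] -1.0 [-0.45  2.12] -0.5 [-0.45  1.62] 0.0 [-0.45  1.12] 0.5 [-0.45  0.62] 1.0 [-0.45  0.12] 1.5 [-0.45 -0.38] 2.0 [-0.45 -0.88] 2.5 [-0.45 -1.38] 3.0 [-0.45 -1.88] 
-3.0 [-0.62 -2.34] -2.5 [-0.62 -2.84] -2.0 [-0.62  2.95] -1.5 [-0.62  2.45] -1.0 [-0.62  1.95] -0.5 [-0.62  1.45] 0.0 [-0.62  0.95] 0.5 [-0.62  0.45] 1.0 [-0.62 -0.05] 1.5 [-0.62 -0.55] 2.0 [-0.62 -1.05] 2.5 [-0.62 -1.55] 3.0 [-0.62 -2.05] 
1.9583 [-0.53  0.13  1.47 -0.    1.55  0.87]
[ 0.62657349 -0.16708445  0.46986097]
```

View pics/w1.png

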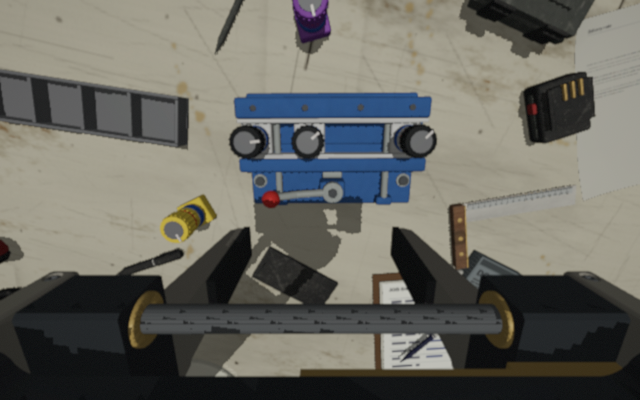

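View from above: caps at about (246,141), (308,141) and (418,140). The ball is at (270,199) and the lever hub at (333,193). The y=-37 place is empty, and the tray is upper left. Now measuring the cap circles.

```bash
python3 - <<'E'
from h import *
c=dict(np.load("w1.npz"));im=c["pixels"];print(c["fx"])
g=cv2.cvtColor(im,cv2.COLOR_BGR2GRAY)
x0,y0,x1,y1=220,110,450,215;k=4
G=cv2.resize(g[y0:y1,x0:x1],None,fx=k,fy=k,interpolation=cv2.INTER_CUBIC)
V=cv2.resize(im[y0:y1,x0:x1],None,fx=3.4,fy=3.4,interpolation=cv2.INTER_CUBIC)
R=c["fx"]*.021/.362*k; print("R",R)
P=[]
for u in(246,308,418):
    s=int((u-30-x0)*k);s=max(s,0);sub=G[:260,s:s+60*k]
    h=cv2.HoughCircles(cv2.GaussianBlur(sub,(5,5),0),cv2.HOUGH_GRADIENT,2,200,param1=80,param2=10,minRadius=int(R*.9),maxRadius=int(R*1.1))
    cx,cy,r=h[0][0];p=((cx+s+.5)/k-.5+x0,(cy+.5)/k-.5+y0);X=ray(c,p,.107);P.append(X);print(p,r,X.round(4))
    cv2.circle(V,(int((p[0]-x0)*3.4),int((p[1]-y0)*3.4)),int(r/k*3.4),(0,255,255),1)
P=np.array(P)
for i,j in((0,1),(1,2),(0,2)): d=P[i]-P[j];print(np.linalg.norm(d),np.arctan2(-d[0],d[1]))
hsv=cv2.cvtColor(im,cv2.COLOR_BGR2HSV)
r=cv2.inRange(hsv,(0,150,80),(8,255,255));r[:180]=0;r[215:]=0;r[:,:250]=0;r[:,290:]=0
p=cv2.findNonZero(r).mean((0,1));print("ball",p,ray(c,p,.079))
cv2.imwrite("pics/c2.png",V)
E
```

```text
281.64939235328745
R 65.35510761788991
(np.float32(245.875), np.float32(141.375)) 67.6 [ 0.5809 -0.0791  0.107 ]
(np.float32(306.375), np.float32(141.375)) 67.6 [ 0.5939 -0.1546  0.107 ]
(np.float32(415.875), np.float32(140.375)) 65.4 [ 0.6187 -0.2911  0.107 ]
0.07665774825277896 0.17046551884322517
0.13871028743005098 0.1794488108725863
0.21536604352560365 0.1762513205026476
ball [270.80254777 197.81528662] [ 0.50345868 -0.11552433  0.079     ]
```

View pics/c2.png

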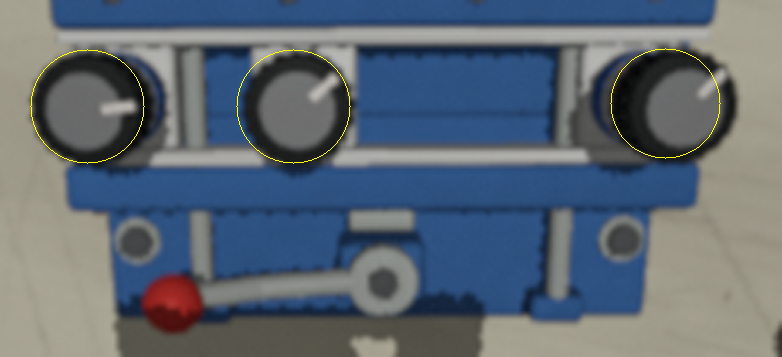

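```bash
python3 - <<'E'
from h import *
c=dict(np.load("w1.npz"));im=c["pixels"];k=4
V=cv2.resize(im,None,fx=k,fy=k,interpolation=cv2.INTER_CUBIC);hsv=cv2.cvtColor(V,cv2.COLOR_BGR2HSV)
m=cv2.inRange(hsv,(0,0,85),(180,50,150))
P=[]
for u in(244,307,421):
    lab=cv2.connectedComponentsWithStats(cv2.morphologyEx(m[480:640,u*k-80:u*k+80],cv2.MORPH_OPEN,np.ones((15,15))))
    i=min(range(1,lab[0]),key=lambda i:np.hypot(*(lab[3][i]-[80,84])));
    cn=cv2.findContours((lab[1]==i).astype(np.uint8),0,1)[0][0];(ex,ey),r=cv2.minEnclosingCircle(cn)
    p=((ex+u*k-80+.5)/k-.5,(ey+480+.5)/k-.5);X=ray(c,p,.106);P.append(X);print(lab[2][i],r/k,p,X.round(4))
P=np.array(P)
for i,j in((0,1),(1,2),(0,2)): d=P[i]-P[j];print(np.linalg.norm(d),np.arctan2(-d[0],d[1]))
E
```

```text
[  40   48   84   86 5600] 11.300104141235352 (244.37534713745117, 142.13128280639648) [ 0.5795 -0.077   0.106 ]
[  39   46   86   88 5654] 11.163846969604492 (307.123046875, 141.9453125) [ 0.5933 -0.1556  0.106 ]
[  39   45   86   85 5582] 11.37134075164795 (420.8751811981201, 141.3278293609619) [ 0.6186 -0.298   0.106 ]
0.07978651711777965 0.17338098882092676
0.14461821530536026 0.17580668266928826
0.22440458114979667 0.17494423370786175
```

```bash
cat >> h.py <<'E'
CAPS=np.array([(.5795,-.077),(.5933,-.1556),(.6186,-.298)]); YAW=.175
pit=.006/(2*np.pi)
def tq(): return bot.current_ft_torque()[2]
def screw(i,log=True):
    x,y=CAPS[i]; a0=YAW+np.pi/2; z0=.0745
    bot.set_gripper(.65)
    bot.goto([x,y,.15],rot(a0)); bot.line_to([x,y,z0])
    t0=tq(); f0=np.array(bot.current_contact_force())
    bot.set_gripper(.3,55)
    print("grip",bot.current_opening(),bot.current_grip_force(),np.round(np.array(bot.current_contact_force())-f0,1),"t",round(tq()-t0,3),bot.current_clock())
    th=0;step=1.0;met=None;L=[]
    while th<3.2:
        th+=step
        bot.goto([x,y,z0-pit*th],rot(a0-th)); t=abs(tq()-t0); L.append((round(th,2),round(t,3)))
        step=.07
        if met is None and t>.33: met=th
        if t>.62: break
    print(L,"met",met,np.round(np.array(bot.current_contact_force())-f0,1),bot.current_clock())
    bot.hold(.2);print("held",tq()-t0,bot.current_effort()[5])
E
python3 - <<'E'
from h import *
screw(0)
E
```

```text
grip 0.4493398909519193 55.00232219696045 [-5.3 -0.4  4.7] t 0.046 4.9583
[(1.0, np.float64(0.052)), (1.07, np.float64(0.031)), (1.14, np.float64(0.021)), (1.21, np.float64(0.037)), (1.28, np.float64(0.034)), (1.35, np.float64(0.057)), (1.42, np.float64(0.02)), (1.49, np.float64(0.022)), (1.56, np.float64(0.165)), (1.63, np.float64(0.299)), (1.7, np.float64(0.373)), (1.77, np.float64(0.379)), (1.84, np.float64(0.496)), (1.91, np.float64(0.556)), (1.98, np.float64(0.595)), (2.05, np.float64(0.685))] met 1.7000000000000006 [-7.3  0.7 10.1] 9.65
held 0.6805164516195279 0.6377548724412918
```

```bash
cat >> h.py <<'E'
def release():
    t=tq();e=bot.current_effort()[5]
    bot.set_gripper(.65); p=np.array(bot.current_ee_pos()); print("release dt",t-tq(),"effort",e,bot.current_effort()[5],np.round(bot.current_contact_force(),1)); p[2]=.15; bot.line_to(p)
def screw2(i):
    x,y=CAPS[i]; a0=YAW+np.pi/2; z0=.0745
    bot.goto([x,y,.15],rot(a0)); bot.line_to([x,y,z0])
    t0=tq(); e0=bot.current_effort()[5]
    bot.set_gripper(.3,55)
    th=0;step=.9;met=None;L=[]
    while th<3.2:
        th+=step
        bot.goto([x,y,z0-pit*th],rot(a0-th)); t=abs(tq()-t0); L.append((round(th,2),round(float(t),2),round(float(bot.current_effort()[5]-e0),2)))
        step=.04
        base=np.median([l[1] for l in L[:6]])
        if met is None and t>base+.1 and len(L)>2: met=th
        if met is not None and (th>=met+.32 or t>.62): break
    print(L,"met",met,bot.current_clock())
E
python3 - <<'E'
from h import *
release(); screw2(1)
E
```

```text
release dt 0.6474882703081493 effort 0.6377548724412918 0.00040972688111651223 [ 0.1  0.6 -0.1]
[(0.9, 0.05, 0.06), (0.94, 0.01, 0.08), (0.98, 0.01, 0.08), (1.02, 0.02, 0.08), (1.06, 0.0, 0.08), (1.1, 0.03, 0.08), (1.14, 0.05, 0.08), (1.18, 0.13, 0.08), (1.22, 0.0, 0.08), (1.26, 0.08, 0.08), (1.3, 0.01, 0.08), (1.34, 0.07, 0.08), (1.38, 0.04, 0.08), (1.42, 0.1, 0.08), (1.46, 0.04, 0.08), (1.5, 0.02, 0.08)] met 1.1800000000000002 18.5417
```

```bash
cat >> h.py <<'E'
def turn(i,th,first=None,dth=.30,st=.05):
    x,y=CAPS[i]; a0=YAW+np.pi/2; z0=.0745; met=None;L=[]
    if first: th+=first-st
    while th<3.2:
        th+=st
        bot.goto([x,y,z0-pit*th],rot(a0-th)); e=abs(bot.current_effort()[5]); L.append((round(th,2),round(float(e),2)))
        if met is None and e>.13: met=th-st/2
        if met and th>=met+dth-.02 or e>.62: break
    print(L,"met",met,bot.current_clock())
E
python3 - <<'E'
from h import *
turn(1,1.5)
E
```

```text
[(1.55, 0.06), (1.6, 0.06), (1.65, 0.06), (1.7, 0.06), (1.75, 0.06), (1.8, 0.06), (1.85, 0.06), (1.9, 0.06), (1.95, 0.06), (2.0, 0.06), (2.05, 0.06), (2.1, 0.06), (2.15, 0.27), (2.2, 0.33), (2.25, 0.38), (2.3, 0.43), (2.35, 0.48), (2.4, 0.52), (2.45, 0.57)] met 2.125 23.2917
```

```bash
python3 - <<'E'
from h import *
release()
x,y=CAPS[2]
bot.goto([x,y,.15],rot(YAW+np.pi/2)); bot.line_to([x,y,.0745]); bot.set_gripper(.3,55)
turn(2,0,first=1.0,dth=.28); release()
bot.goto([.55,-.18,.30],rot(YAW))
c=bot.read_camera("wrist");np.savez("w2.npz",**c);im=c["pixels"]
cv2.imwrite("pics/w2.png",cv2.resize(im[90:220,200:460],None,fx=3,fy=3,interpolation=cv2.INTER_CUBIC));print(bot.current_clock())
E
```

```text
release dt 0.5519477137005024 effort 0.5702074058353901 0.00032178513720282353 [ 0.8 -0.8 -0.1]
[(1.0, 0.08), (1.05, 0.07), (1.1, 0.07), (1.15, 0.07), (1.2, 0.06), (1.25, 0.06), (1.3, 0.06), (1.35, 0.06), (1.4, 0.06), (1.45, 0.06), (1.5, 0.06), (1.55, 0.06), (1.6, 0.06), (1.65, 0.06), (1.7, 0.06), (1.75, 0.06), (1.8, 0.06), (1.85, 0.06), (1.9, 0.06), (1.95, 0.06), (2.0, 0.06), (2.05, 0.06), (2.1, 0.06), (2.15, 0.06), (2.2, 0.06), (2.25, 0.3), (2.3, 0.35), (2.35, 0.4), (2.4, 0.45), (2.45, 0.49), (2.5, 0.54)] met 2.225 36.1667
release dt 0.549226793830441 effort 0.5401889607310295 0.0003172371634718729 [ 0.5 -0.6  0.5]
38.175
```

View pics/w2.png

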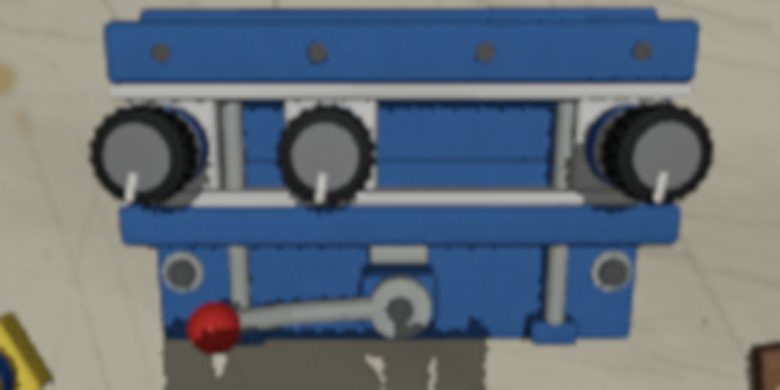

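All three caps sit at the same pointer angle, with the pointers at (130,185), (320,185) and (660,185), and the filters are still upright. Now the lever.

```bash
cat >> h.py <<'E'
O=CAPS[[0,2]].mean(0); ex=np.array([np.cos(YAW),np.sin(YAW)]); ey=np.array([-ex[1],ex[0]])
AX=O-.08*ex
def lev(phi,z=.06,r=.09):
    a=YAW+np.pi/2+phi; p=AX+r*np.array([np.cos(a),np.sin(a)]); return [*p,z],rot(a)
def swing(f,t,n=8):
    for ph in np.linspace(f,t,n+1)[1:]:
        p,r=lev(ph); bot.line_to(p,r,max_speed=.12)
E
python3 - <<'E'
from h import *
bot.set_gripper(.45); p,r=lev(0,.14); bot.goto(p,r); p,r=lev(0); bot.line_to(p)
bot.set_gripper(.1,12); print(bot.current_opening()*92,bot.current_grip_force(),np.round(bot.current_contact_force(),1))
swing(0,1.57); print(np.round(bot.current_contact_force(),1),bot.current_opening()*92)
bot.set_gripper(.45); p,r=lev(1.57,.16); bot.line_to(p)
bot.goto([.53,-.15,.32],rot(YAW))
c=bot.read_camera("wrist");np.savez("w3.npz",**c);cv2.imwrite("pics/w3.png",c["pixels"]);print(bot.current_clock())
c=bot.read_camera("top");np.savez("top3.npz",**c);cv2.imwrite("pics/top3.png",c["pixels"])
E
```

```text
24.47743669372715 12.001110836863518 [-9.9 -1.6  7.9]
[-4.  -2.5  5.4] 24.99050026709394
47.975
```

View pics/w3.png

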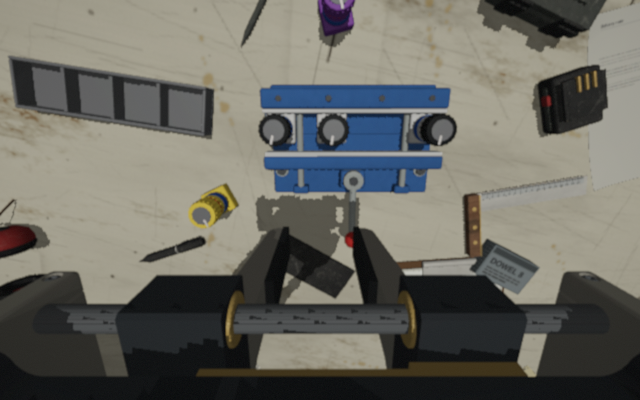

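The lever is open along -x, with the ball at (351,240), and all three filters are standing. The tray rim corners are about (10,57), (213,90), (210,136) and (14,105). I'll take one closer look at the tray from above, then start moving the filters.

```bash
cat >> h.py <<'E'
def tray(c,guess,dbg=None):
    """dark grey tray blob -> rim corners on plane z=.036"""
    im=c["pixels"];hsv=cv2.cvtColor(im,cv2.COLOR_BGR2HSV)
    m=cv2.morphologyEx(cv2.inRange(hsv,(0,0,25),(180,70,125)),cv2.MORPH_OPEN,np.ones((3,3)))
    m=cv2.morphologyEx(m,cv2.MORPH_CLOSE,np.ones((7,7)))
    g=proj(c,[*guess,.036]);cs=cv2.findContours(m,0,1)[0]
    cn=max(cs,key=lambda k:cv2.pointPolygonTest(k,tuple(map(float,g)),True))
    b=cv2.minAreaRect(cn);q=[ray(c,p,.036)[:2] for p in cv2.boxPoints(b)]
    q=np.array(q);e=[q[1]-q[0],q[2]-q[1]];l=max(e,key=np.linalg.norm)
    yaw=np.arctan2(-l[0],l[1]);yaw=(yaw+np.pi/2)%np.pi-np.pi/2
    if dbg: cv2.drawContours(im,[cv2.boxPoints(b).astype(int)],0,(0,255,255),1);cv2.imwrite(dbg,im)
    return q.mean(0),yaw,sorted(np.linalg.norm(x) for x in e)
E
python3 - <<'E'
from h import *
c=dict(np.load("w3.npz"))
for p in((10,57),(213,90),(210,136),(14,105)): print(ray(c,p,.036).round(3))
C=np.mean([ray(c,p,.036) for p in((10,57),(213,90),(210,136),(14,105))],0)
bot.goto([C[0]-.08,C[1],.30],rot(0)); c=bot.read_camera("wrist");np.savez("w4.npz",**c)
cv2.imwrite("pics/w4.png",c["pixels"])
print(tray(c,C[:2],"pics/w4b.png"),bot.current_clock())
E
```

```text
[0.61  0.326 0.036]
[0.617 0.031 0.036]
[0.548 0.031 0.036]
[0.542 0.329 0.036]
(array([0.57687858, 0.18588057]), np.float64(0.023835002214723122), [np.float64(0.07831105195774396), np.float64(0.2862015443399766)]) 49.325
```

View pics/w4b.png

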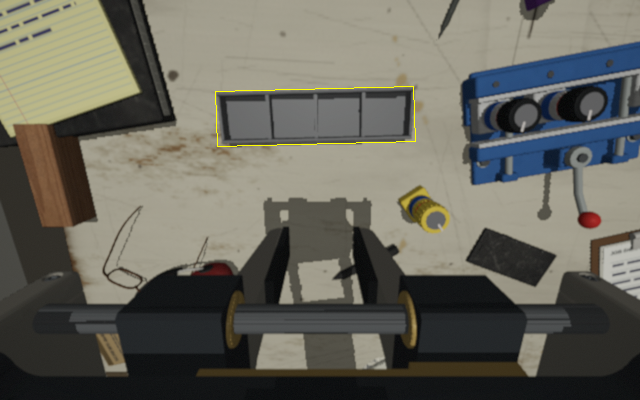

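```bash
cat >> h.py <<'E'
def look(C,dbg=None):
    bot.goto([C[0]-.08,C[1],.30],rot(np.pi if False else 0)); return tray(bot.read_camera("wrist"),C,dbg)
def pick(i):
    x,y=CAPS[i]; bot.set_gripper(.65); bot.goto([x,y,.15],rot(YAW+np.pi/2)); bot.line_to([x,y,.072])
    bot.set_gripper(.3,40); print("op",bot.current_opening()*92,bot.current_grip_force())
    bot.line_to([x,y,.21])
def place(by,C,dbg=None):
    C,yaw,s=look(C,dbg); print(C,yaw,s)
    assert abs(s[0]-.077)<.006 and abs(s[1]-.287)<.008
    C=C+np.array([.001,0]); p=C+by*np.array([-np.sin(yaw),np.cos(yaw)]); r=rot(yaw+np.pi/2)
    bot.goto([*p,.20],r); bot.line_to([*p,.085]); bot.line_to([*p,.0645],max_speed=.05)
    print("f",np.round(bot.current_contact_force(),1)); bot.set_gripper(.65); bot.line_to([*p,.2]); print(bot.current_clock())
E
python3 - <<'E'
from h import *
C=np.array([.577,.186])
pick(0); place(.036,C,"pics/p0.png")
c=bot.read_camera("scene");cv2.imwrite("pics/s0.png",np.hstack([cv2.resize(c["pixels"][180:340,190:430],None,fx=2.4,fy=2.4)]))
E
```

```text
op 41.40114511678945 40.001689195632935
[0.5534402  0.22076446] 0.025044406349894466 [np.float64(0.07653742900496979), np.float64(0.2843272824293814)]
f [-0.7 -0.4 -2.6]
60.1083
```

View pics/s0.png

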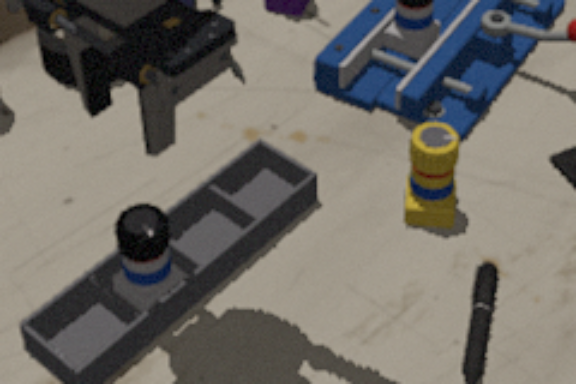

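View pics/p0.png

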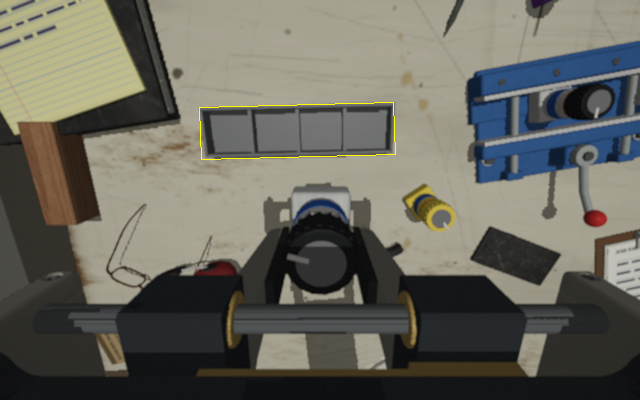

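The tray had been knocked about 4 cm, and the fresh look caught it. Filter 1 stands upright in bay 3, at crop (145,250). On to the next ones.

```bash
python3 - <<'E'
from h import *
C=np.array([.5535,.2208])
pick(1); place(-.036,C,"pics/p1.png")
pick(2); place(-.106,C,"pics/p2.png")
c=bot.read_camera("scene");cv2.imwrite("pics/s2.png",np.hstack([cv2.resize(c["pixels"][180:340,190:430],None,fx=2.4,fy=2.4)]))
E
```

```text
op 41.01078067694016 40.00174641609192
[0.5528403  0.22012874] 0.025067186284657872 [np.float64(0.07780805177708161), np.float64(0.2843994775396163)]
f [-0.9 -0.2 -0. ]
70.6583
op 41.10090373190936 40.0016587972641
[0.55259133 0.22008681] 0.024945614414194406 [np.float64(0.07826649746635476), np.float64(0.2845189572852147)]
f [ 0.   0.3 -0.4]
81.6333
```

View pics/s2.png

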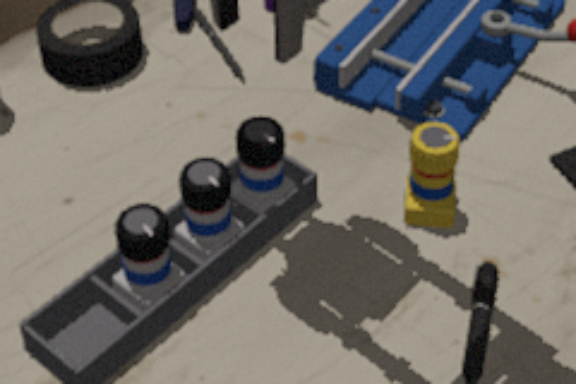

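All three filters stand upright in their bays, at crop (145,250), (207,200) and (262,155). Now closing the lever.

```bash
python3 - <<'E'
from h import *
bot.set_gripper(.45); p,r=lev(1.57,.16); bot.goto(p,r); p,r=lev(1.57); bot.line_to(p)
bot.set_gripper(.1,12); print(bot.current_opening()*92,np.round(bot.current_contact_force(),1))
swing(1.57,0.0); print(np.round(bot.current_contact_force(),1),bot.current_opening()*92)
bot.set_gripper(.45); p,r=lev(0,.16); bot.line_to(p)
bot.goto([.51,-.1,.34],rot(YAW))
c=bot.read_camera("wrist");cv2.imwrite("pics/w5.png",c["pixels"]);print(bot.current_clock(),bot.current_contact_force())
E
```

```text
25.013803417934785 [ 0.3 -0.1  3.1]
[-0.7 -6.9  6.6] 24.964375494696625
90.9583 [ 0.49565863 -0.00798446  0.03790382]
```

View pics/w5.png

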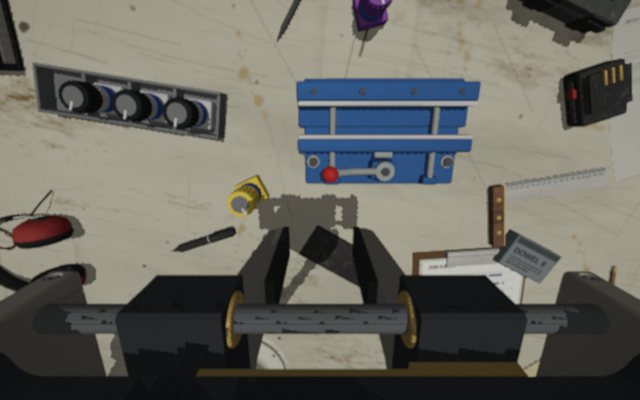

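The vise is closed and empty, with the lever along +y (ball at (331,174), hub at (385,172)). The three filters stand in the tray at the upper left.

```bash
python3 -c "
from workcell import bot
print(bot.job_done())"
```

```text
the job is handed in; nothing more can be done
None
```

I handed the job in at about 91 s: all three filters' caps were screwed down snug (estimated 0.3–0.4 rad past the O-ring), the filters stand upright in tray bays 1–3, and the empty vise is closed; the hand-in call did not report a verdict.

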